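# Fit the blow-off pipe to the air station

### The arm

A 6-joint arm with a two-finger parallel gripper is mounted at the origin on the work surface. World frame = base frame: x ahead of the robot, y to its left, z up, the work surface at z = 0. Lengths are in m, angles in degrees, forces in N, time in s.
With the tool pointing down it reaches from about 0.35 to 0.875 m from the base axis. Payload 4.2 kg.
Tool frame: the origin (TCP) lies at the very end of the fingers, on their centre line; the grasp point (between the pads) lies 19 mm behind it; z points along the fingers, x is the direction in which the jaws open and shut, and the axes are right-handed (so a half turn about z gives the same grasp; the last joint's range is limited). The gripper opens to 87 mm and grips with 3 to 60 N. Pads are 19 mm wide; open, the fingers measure 117 mm over their backs; the gripper's body (75 mm by 190 mm) begins 51 mm behind the grasp point.
Start: joints at [-50.214, 22.042, 0.453, 0, -68.411, -14.817], TCP at [0.264, -0.567, 0.223] pointing down, gripper open.
Joint ranges: [-179.83, 179.83], [-69.29, 118.12], [-61.27, 80.66], [-181.25, 117.63], [-171.15, -9.14], [-177.46, 177.46]. Speed limits (degrees/s): [159.86, 159.86, 180, 180, 180, 180].

### API

Orientations are given as a 3x3 rotation matrix whose columns are the frame's x, y, z axes.
In Python, from station import r gives the robot as it stands.
- The arm moves only by the shell command python3 -m jog 'ROWS' [OPENING]. ROWS is JSON, a list of rows, each a list of 2 entries, a list of its own where there are three numbers: the shift along the tool's x, y, z in m, then the turn, a rotation vector about the tool's x, y, z in units of 5 degrees (1.0 is 5 degrees). A call has exactly 10 rows; each row is the pose to reach, as a shift and turn from the pose commanded when the call began, along the tool's axes at that moment; what a row does not reach only later rows make up. A row lasts 1/12 s, in which the tool goes at most 41.7 mm and 7.16 degrees, less where a joint would pass 70% of its speed; a pose out of reach is approached as far as the arm can. A call with a gripper value outside its range is refused whole. OPENING is the finger opening in m, from 0 to 0.087, set as the call begins (- or left out, the last holds). The fingers move at their own pace and stop on an object; the grip force is fixed at half the most. Time passes only in rows, so rows that repeat a pose let the fingers close, or fill a call up. It gives the time, the measured TCP pose, the force and the opening at its end, in the units of the state.
- r.sense(): the state, without advancing time (a new reading comes with each control period).
- r.capture(name): name is "scene" or "top"; returns (picture, depth): 400x640x3 uint8, blue, green, red; 400x640 float32, m along the optical axis (not along the pixel's ray), 0 where there is no reading.
- r.calibration(name): a dict with "fx", "fy", "cx", "cy" (pixels), "R" (3x3) and "t" (3): a world point X has camera coordinates R X + t. Camera axes: x right, y down, z forward; pixel columns grow to the right and rows downward; lengths in m; the calibration is good to about 2 mm. A picture is of the moment at which its call begins. calibration takes no time and is no camera call.
- r.finish_job(): hands the job in, once; it reports no verdict.
Trained networks look in the newest picture that a camera, given by its name, has taken for a name from the list of things; names that differ only in an ending like _2 or _b are one class to them, and where a whole thing is asked for, a point or a joint stands for the part that bears it (a point fixed in the world has none). Each returns a list of dicts, best first, with "confidence" (0 to 1); they miss things now and then, are a little off and sometimes report something else, mostly with a low value. They report only what shows in the picture. A call takes as long as a camera call.
- r.cut_out(query, camera): "region" (400x640 bool, what is visible of it) and "uv" ([column, row] in pixels, amid what is visible of it).
The state is a dict: "time_s": time; "joints": joint angles; "joint_velocities": joint speeds; "effort": joint torques, N m; "tcp_pos": TCP position; "ee_rot": TCP orientation; "wrist_force": force on the tool from outside, world axes, zero at the start; "moment": the same for the moment, N m; "gripper_width": opening from 0.0 (shut) to 1.0 (fully open).
Only numpy, scipy, OpenCV 4.12 (cv2) and the standard library are available. Lean on these libraries where they do the work, as an engineer would, in place of code of your own. Each camera call takes 0.05 s, during which the arm holds its last target.

### The job

Take the blow-off pipe with the orange grip out of the tool block and push it upright into the free outlet of the air station, past the seal, until it bottoms, firmly but without forcing it. Then draw it lightly back up until the outlet's blue collet is pulled out with it and the teeth hold, and let go, leaving the pipe in the outlet and the pottery and tools lying about where they are.

Things in the scene. Friction and masses are not known exactly. Their poses are not given: they have to be found in the camera images.
- pipe: Blow-off pipe: rigid straight aluminium tube, 16 mm in diameter, 163 mm long with its brass nozzle, about 0.12 kg, upright in a hole of the tool block, foot 17 mm above the table. Origin: centre of its lower end (foot); z runs up to the nozzle. The lowest 5.5 mm taper to 12 mm diameter; the nozzle, from 145 mm up, tapers from 15 to 6 mm.
- pipe_grip (a point): Middle of the pipe's orange eight-sided grip sleeve, 22 mm across the flats and 40 mm long, on the pipe's axis 125 mm above its foot; same axes as the pipe. Grip it here.
- air_station: Air station on a steel base, fixed. Origin: on the table under the free outlet's axis. Two outlets with yellow plugs, tops 121 mm high, lie 62 and 124 mm along -y; a filter-regulator, 180 mm high, 225 mm along -y. Inside the free outlet, below the mouth, are teeth, a rubber seal and a stop for the pipe's foot. More than 20 N on the stop harms it.
- outlet (a point): Mouth of the free outlet: centre of the top of its blue collet ring, 27 mm across, 106 mm above the table, facing up. Its cone narrows from 23 mm to an 18 mm bore. Below the mouth the foot meets light teeth at 6 to 12 mm; from 13 to 23 mm the seal resists with up to 12 N, then drags with 3 to 8 N; the unseen stop lies anywhere 28 to 46 mm down, there the force climbs 10 N per mm.
- collet (a joint): Blue collet ring of the free outlet, slides up: 0 is in (start), 0.0025 m is fully drawn out. A pipe pulled up draws it out at about 6 to 11 N (seal's drag included); there it stops hard and the teeth hold the pipe; it stays out when let go. A pull over about 20 N tears the teeth.
- tool_block: Drilled wooden block, 75 x 215 x 62 mm high, heavy. Origin: centre of its underside; the pipe's hole is 70 mm along its -y, 19 mm wide, 45 mm deep; potter's tools stand up to 160 mm high in its +y half, 105 mm or more from the pipe.
- vase: Bystander: small brown clay vase, 72 mm wide, 90 mm high, on the table. Origin: centre of its underside.
- pinch_pot: Bystander: pale clay cup, 72 mm wide, 55 mm high, on the table. Origin: centre of its underside.
- clay_die: Bystander: clay die, a 46 mm cube, on the table. Origin: centre of its underside.
- slip_tub: Bystander: dark tub with white lid, 96 mm wide, 85 mm high, on the table. Origin: centre of its underside.
- glaze_brush: Bystander: brush with green handle, 190 mm long, lying on the table. Origin: middle of its underside; x along it.
- glazed_bowl: Bystander: dark green bowl, 100 mm wide, 42 mm high, on the table. Origin: centre of its underside.

How it is judged (in metres and radians):
On the way, in this order (a step that is already met when the one before it is completed fails the run):
1. the pipe is pushed home: its foot within 1.5 mm of the stop in the outlet (distance between pipe and stop_c0 below 0.0045 m), for 0.2 s.
2. the pipe is drawn back: the collet is pulled out by more than 1.8 mm while the pipe stays within 5 mm of the stop (value of joint collet above 0.0018 m and distance between pipe and stop_c0 below 0.008 m), for 0.2 s.
At the end, for the whole second after the job is handed in: The pipe stands upright (within 0.06 rad) and at rest in the free outlet, its foot within 5 mm of the stop, with the collet still drawn out (more than 1.5 mm); no bystander has moved by 25 mm (distance between pipe and stop_c0 below 0.008 m and value of joint collet above 0.0015 m and angle between pipe's own z axis and vertical below 0.06 rad and linear speed of pipe below 0.02 m/s); the robot touches nothing.
It fails at once if the pipe is forced: pressed on the stop with more than 20 N (contact force between pipe and stop_c0 above 20 N).
It fails at once if the pull tears the teeth: their squeeze on the pipe passes 52 N in sum, at a pull of about 20 N (contact force between pipe and collet above 52 N).
It fails at once if pottery or tools lying about are moved by more than 25 mm (distance of any of vase, pinch_pot, clay_die, slip_tub, glaze_brush, glazed_bowl from where it was at the start of the episode above 0.025 m).
It also fails if it takes over 40 s, if anything falls off the work surface, if the arm or the gripper's body presses on something with over 40 N, if the wrist force passes 120 N, or if a joint passes its speed limit or range.

## Working session

There is one attempt and no reset: what is moved stays moved. The work goes in short steps, Python scripts to look and compute and a shell command to move; the robot and the scene stay as the last step left them, time stands still between calls to the robot, and variables do not carry over. Pictures are saved under pics/ and viewed, and the job is handed in when it is done.

```bash
ls; mkdir -p pics; python3 - <<'E'
from station import r
import cv2,numpy as np
s=r.sense()
for k in s: print(k,np.round(s[k],4).tolist())
for c in("scene","top"):
    p,d=r.capture(c); cv2.imwrite(f"pics/{c}0.png",p); np.save(f"pics/{c}0.npy",d)
    k=r.calibration(c); print(c,k)
    for q in ("pipe","pipe_grip","air_station","collet","outlet","tool_block"):
        try:
            o=r.cut_out(q,c)
            for e in o[:2]: print(c,q,e["confidence"],e["uv"],e["region"].sum())
        except Exception as ex: print(q,ex)
E
```

```text
pics
time_s 0.0
joints [-50.2132, 22.0912, 0.3806, -0.0285, -68.4121, -14.8176]
joint_velocities [-0.0388, -0.0644, 0.0721, 0.0738, 0.0343, -0.1136]
effort [-0.0011, -39.0658, 18.7399, 4.22, 0.0108, -0.0002]
tcp_pos [0.2636, -0.566, 0.2215]
ee_rot [[-0.422, 0.9066, -0.001], [0.9066, 0.422, 0.0019], [0.0022, -0.0001, -1.0]]
wrist_force [-0.3323, 0.5947, 0.4088]
moment [-0.0136, -0.0255, 0.0417]
gripper_width 0.9987
scene {'fx': 478.62096737895797, 'fy': 478.62096737895797, 'cx': 327.01851357029204, 'cy': 195.6169707319856, 'R': array([[ 0.26699279,  0.96361645,  0.01257753],
       [ 0.62276856, -0.16256337, -0.76533161],
       [-0.73544148,  0.21217092, -0.64351327]]), 't': array([-0.14762349, -0.22184379,  1.41003799])}
scene pipe 0.69 [382.4, 168.0] 365
scene pipe_grip 0.97 [381.8, 166.2] 412
scene pipe_grip 0.61 [240.5, 247.9] 161
scene air_station 0.9 [155.3, 286.7] 13496
scene collet 0.58 [239.4, 248.1] 58
scene collet 0.29 [381.5, 170.4] 399
scene outlet 0.6 [153.1, 289.9] 13678
scene outlet 0.5 [382.2, 170.0] 368
scene tool_block 0.84 [412.0, 195.8] 4033
scene tool_block 0.39 [320.9, 210.3] 612
top {'fx': 392.56088388255915, 'fy': 392.56088388255915, 'cx': 323.26840068393, 'cy': 193.97107369401087, 'R': array([[ 0.06654359, -0.997771  ,  0.00499778],
       [-0.97296152, -0.06599765, -0.22133729],
       [ 0.22117377,  0.00986593, -0.97518451]]), 't': array([-0.03662328,  0.51221523,  0.83456454])}
top pipe 0.53 [244.4, 210.9] 185
top pipe_grip 0.55 [248.6, 206.5] 175
top air_station 0.7 [475.5, 171.6] 9153
top collet 0.53 [403.9, 153.7] 75
top outlet 0.57 [474.4, 169.2] 9248
top tool_block 0.92 [223.8, 211.7] 3512
```

View pics/scene0.png

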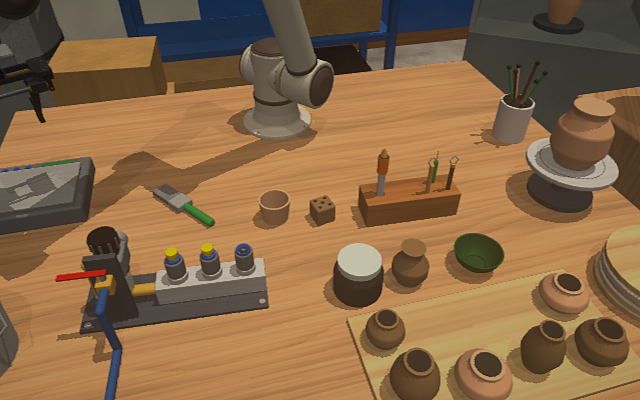

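View pics/top0.png

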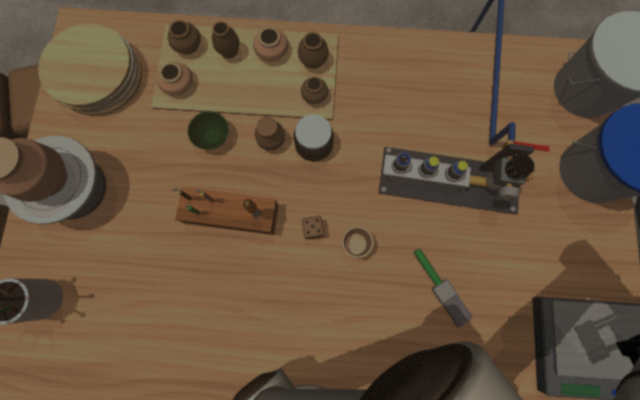

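```bash
cat > h.py <<'E'
import cv2,numpy as np
from station import r
def pts(c,d,m):
    k=r.calibration(c); v,u=np.nonzero(m&(d>0)); z=d[v,u]
    X=np.stack([(u-k["cx"])/k["fx"]*z,(v-k["cy"])/k["fy"]*z,z],1)
    return (X-k["t"])@k["R"],u,v
def proj(c,X):
    k=r.calibration(c); x=k["R"]@np.array(X)+k["t"]; return [k["cx"]+k["fx"]*x[0]/x[2],k["cy"]+k["fy"]*x[1]/x[2]]
def onz(c,u,v,z):
    k=r.calibration(c); C=-k["R"].T@k["t"]; w=k["R"].T@np.array([(u-k["cx"])/k["fx"],(v-k["cy"])/k["fy"],1]); return C+w*(z-C[2])/w[2]
def tri(uvs):
    A=[];b=[]
    for c,(u,v) in uvs.items():
        k=r.calibration(c);R,t=k["R"],k["t"]
        for a,f,cc,i in((u,k["fx"],k["cx"],0),(v,k["fy"],k["cy"],1)):
            q=(a-cc)/f; A.append(R[i]-q*R[2]); b.append(q*t[2]-t[i])
    return np.linalg.lstsq(np.array(A),np.array(b),rcond=None)[0]
E
python3 - <<'E'
from h import *
for c,boxes in {"scene":{"pipe":(345,135,425,225),"out":(215,225,275,285)},"top":{"pipe":(215,180,285,240),"out":(375,135,435,195)}}.items():
    p=cv2.imread(f"pics/{c}0.png"); d=np.load(f"pics/{c}0.npy")
    for n,(a,b,e,f) in boxes.items():
        cv2.imwrite(f"pics/{c}_{n}.png",cv2.resize(p[b:f,a:e],None,fx=6,fy=6,interpolation=cv2.INTER_NEAREST))
    hsv=cv2.cvtColor(p,cv2.COLOR_BGR2HSV)
    box=boxes["pipe"]; m=np.zeros(d.shape,bool); m[box[1]:box[3],box[0]:box[2]]=1
    org=m&(hsv[...,0]<16)&(hsv[...,1]>170)
    X,u,v=pts(c,d,org); s=(X[:,2]>.12)&(X[:,2]<.17); print(c,"orange",s.sum(),X[s].mean(0),X[s].min(0),X[s].max(0),u[s].mean(),v[s].mean())
    box=boxes["out"]; m=np.zeros(d.shape,bool); m[box[1]:box[3],box[0]:box[2]]=1
    bl=m&(hsv[...,0]>100)&(hsv[...,0]<135)&(hsv[...,1]>110)
    X,u,v=pts(c,d,bl); print(c,"blue",len(X),X.mean(0),X.min(0),X.max(0),u.mean(),v.mean(),u.min(),u.max(),v.min(),v.max())
    yl=(hsv[...,0]>20)&(hsv[...,0]<35)&(hsv[...,1]>200)
    X,u,v=pts(c,d,yl); s=(X[:,2]>.115)&(X[:,2]<.13); 
    print("yellow",len(X),s.sum(),X[s].min(0),X[s].max(0)); cc,l=cv2.connectedComponents(yl.astype(np.uint8))
    for i in range(1,cc):
        if (l==i).sum()>25:
            X,u,v=pts(c,d,l==i); X=X[X[:,2]>.117]
            if len(X): print(" comp",len(X),np.median(X,0),(X.min(0)+X.max(0))/2)
E
```

```text
scene orange 167 [0.46736387 0.14302621 0.14235014] [0.45575638 0.13489129 0.12048516] [0.47340387 0.15563689 0.16269385] 382.63473053892216 165.59281437125748
scene blue 66 [ 0.59086765 -0.17333336  0.10388499] [ 0.58154724 -0.221272    0.10025826] [ 0.60709984 -0.1598463   0.10779412] 241.5909090909091 247.6818181818182 215 249 244 253
yellow 242 194 [ 0.57291123 -0.30512507  0.11501807] [ 0.60042526 -0.22385102  0.12322805]
 comp 86 [ 0.590926   -0.23297755  0.11989581] [ 0.58982177 -0.23368575  0.12013228]
 comp 89 [ 0.58500844 -0.29467166  0.12008796] [ 0.58434755 -0.29550222  0.12000417]
top orange 34 [0.45334682 0.13760481 0.14740441] [0.44914442 0.13296668 0.12852393] [0.46537799 0.14556383 0.16448062] 252.41176470588235 208.52941176470588
top blue 19 [ 0.59159831 -0.2040736   0.10540752] [ 0.5779319  -0.23059     0.10209629] [ 0.60552058 -0.17164061  0.10848077] 417.6842105263158 160.57894736842104 403 430 154 167Traceback (most recent call last):
  File "<stdin>", line 15, in <module>
    return umr_minimum(a, axis, None, out, keepdims, initial, where)
ValueError: zero-size array to reduction operation minimum which has no identity
```

```bash
python3 - <<'E'
import cv2,numpy as np
for o,n in(("a","pipe"),("b","out")):
    a=cv2.imread(f"pics/scene_{n}.png");b=cv2.imread(f"pics/top_{n}.png")
    b=cv2.convertScaleAbs(b,alpha=1.6)
    h=max(a.shape[0],b.shape[0]); im=np.zeros((h,a.shape[1]+b.shape[1],3),np.uint8); im[:a.shape[0],:a.shape[1]]=a; im[:b.shape[0],a.shape[1]:]=b
    im=im if im.shape[1]<=800 else cv2.resize(im,None,fx=800/im.shape[1],fy=800/im.shape[1]); print(im.shape,a.shape,b.shape); cv2.imwrite(f"pics/crop_{n}.png",im)
E
```

```text
(480, 800, 3) (540, 480, 3) (360, 420, 3)
(360, 720, 3) (360, 360, 3) (360, 360, 3)
```

View pics/crop_pipe.png

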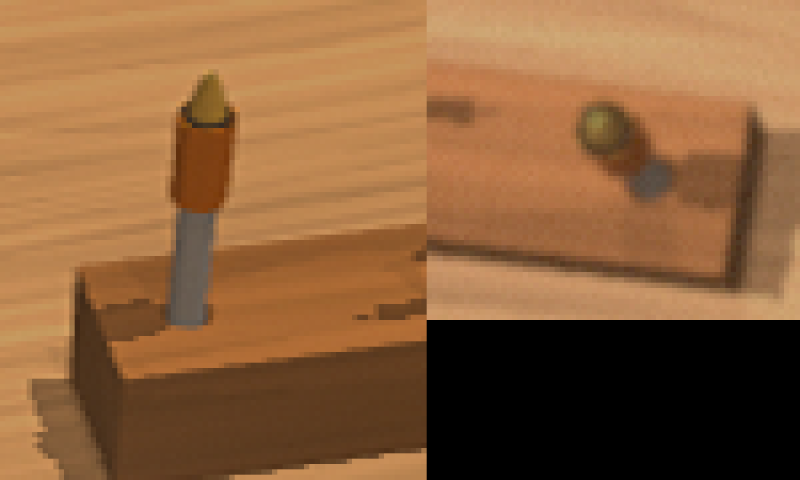

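View pics/crop_out.png

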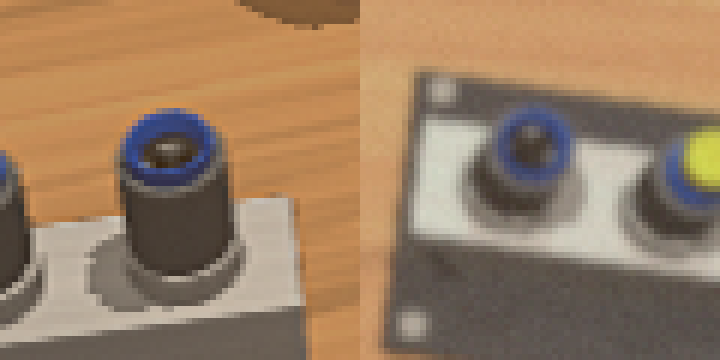

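```bash
python3 - <<'E'
from h import *
print("outlet tri",tri({"scene":(242.75,248.7),"top":(403.6,158.3)}))
for c,(u,v) in {"scene":(242.75,248.7),"top":(403.6,158.3)}.items(): print(onz(c,u,v,.106))
f=lambda x,y:(345+x/5.333-.5,135+y/5.333-.5)
g=lambda x,y:(215+(x-427)/5.333-.5,180+y/5.333-.5)
print("tip",tri({"scene":f(210,71),"top":g(602,129)}))
print("tip z.180",onz("scene",*f(210,71),.18),onz("top",*g(602,129),.18))
print("sleeve top .162",onz("scene",*f(206,120),.162))
print("sleeve bot .122",onz("scene",*f(199,207),.122))
print("pipe at block top",onz("scene",*f(189,318),.062),onz("top",*g(650,180),.062))
for b in [(.463,.14)]:
  for z in(.062,.122,.162,.18): print(z,proj("scene",[*b,z]),proj("top",[*b,z]))
print(f(189,318),f(199,207),f(206,120),f(210,71),g(650,180),g(602,129))
# block
p=cv2.imread("pics/top0.png");
for c in("scene","top"):
    d=np.load(f"pics/{c}0.npy"); o=r.cut_out("tool_block",c)[0]
    X,u,v=pts(c,d,o["region"]); s=abs(X[:,2]-.062)<.004
    print(c,s.sum(),cv2.minAreaRect(X[s][:,:2].astype(np.float32)*1000))
    # plane height check
    o=r.cut_out("air_station",c)[0]; X,u,v=pts(c,d,o["region"]); 
    for lo,hi in((.0,.02),(.04,.07)):
        s=(X[:,2]>lo)&(X[:,2]<hi); print(lo,s.sum(),cv2.minAreaRect(X[s][:,:2].astype(np.float32)*1000))
    print(c, "table z", [round(float(pts(c,d,np.pad(np.ones((10,10),bool),((y,390-y),(x,630-x))))[0][:,2].mean()),4) for x,y in((300,200),(340,280),(250,250))])
E
```

```text
outlet tri [ 0.59491244 -0.17249273  0.10509363]
[ 0.59605997 -0.17175404  0.106     ]
[ 0.59448648 -0.17310488  0.106     ]
tip [0.45705204 0.14413953 0.17999097]
tip z.180 [0.45694746 0.14618682 0.18      ] [0.45647788 0.14228633 0.18      ]
sleeve top .162 [0.46387731 0.14361583 0.162     ]
sleeve bot .122 [0.46731934 0.14309659 0.122     ]
pipe at block top [0.46499287 0.14505916 0.062     ] [0.45830705 0.1440632  0.062     ]
0.062 [np.float64(377.4770932240485), np.float64(193.94012108181386)] [np.float64(258.3437342748699), np.float64(211.3083239787825)]
0.122 [np.float64(379.7396425002683), np.float64(172.34469258007474)] [np.float64(253.8511783734035), np.float64(206.1838426440974)]
0.162 [np.float64(381.3455634468557), np.float64(157.01660609551655)] [np.float64(250.48186781882436), np.float64(202.34060297688197)]
0.18 [np.float64(382.09565573247795), np.float64(149.85717558316736)] [np.float64(248.8532567845608), np.float64(200.48291060096255)]
(379.9397149821864, 194.1287267954247) (381.81483217701106, 173.3149259328708) (383.1274142133883, 157.00140633789613) (383.8774610913182, 147.8133320832552) (256.3151134445903, 213.2521095068442) (247.31455090943183, 203.68901181323832)
scene 1823 ((464.87738037109375, 216.70970153808594), (217.43272399902344, 80.72901153564453), 86.80226135253906)
0.0 4542 ((535.2554931640625, -326.9524230957031), (396.1633605957031, 339.60443115234375), 20.912443161010742)
0.04 2639 ((596.2728271484375, -283.5760803222656), (124.69195556640625, 296.2400817871094), 15.113527297973633)
scene table z [-0.0006, 0.0533, 0.0403]
top 2755 ((465.043212890625, 214.47406005859375), (216.75088500976562, 75.55133056640625), 86.4255599975586)
0.0 3564 ((808.1536254882812, -344.4737243652344), (372.4144287109375, 576.712646484375), 84.84815979003906)
0.04 1498 ((627.3059692382812, -273.80596923828125), (267.9091796875, 135.52413940429688), 86.93163299560547)
top table z [0.0005, 0.0007, 0.0007]
```

```bash
python3 -m jog '[[[0.01,0.008,0],[0,0,0]],[[0.03,0.026,0],[0,0,0]],[[0.06,0.051,0],[0,0,0]],[[0.09,0.077,0],[0,0,0]],[[0.12,0.102,0],[0,0,0]],[[0.15,0.128,0],[0,0,0]],[[0.18,0.153,0],[0,0,0]],[[0.21,0.179,0],[0,0,0]],[[0.24,0.2045,0],[0,0,0]],[[0.27,0.23,0],[0,0,0]]]' 0.087
python3 -m jog '[[[0.03,0.026,0],[0,0,0.8]],[[0.06,0.051,0],[0,0,1.6]],[[0.09,0.077,0],[0,0,2.5]],[[0.12,0.102,0],[0,0,3.4]],[[0.15,0.128,0],[0,0,4.2]],[[0.18,0.153,0],[0,0,4.8]],[[0.21,0.179,0],[0,0,5.2]],[[0.24,0.2045,0],[0,0,5.5]],[[0.27,0.23,0],[0,0,5.68]],[[0.292,0.249,0],[0,0,5.68]]]'
```

```text
time_s: 1.73
tcp_pos: [0.3585, -0.223, 0.2229]
ee_rot: [[-0.422, 0.907, 0.001], [0.907, 0.422, -0.0], [-0.001, 0.001, -1.0]]
wrist_force: [1.0, 0.3, 0.2]
gripper_width: 0.999
time_s: 2.57
tcp_pos: [0.4614, 0.1481, 0.2229]
ee_rot: [[0.058, 0.998, 0.001], [0.998, -0.058, 0.001], [0.001, 0.001, -1.0]]
wrist_force: [-0.2, -0.2, 0.6]
gripper_width: 1.002
```

```bash
python3 - <<'E'
from h import *
c="scene"
p,d=r.capture(c); s=r.sense(); print(s["tcp_pos"],s["time_s"])
a,b,e,f=320,60,440,225
cv2.imwrite("pics/s1.png",cv2.resize(p[b:f,a:e],None,fx=4,fy=3.6))
p2,d2=r.capture("top"); s=r.sense(); print(s["tcp_pos"],s["time_s"])
cv2.imwrite("pics/t1.png",p2)
print(proj(c,s["tcp_pos"]))
E
```

```text
[0.4634921  0.15138042 0.22271517] 2.6167
[0.46215052 0.1488511  0.22242178] 2.6667
[np.float64(387.9319745185287), np.float64(131.48065216340297)]
```

View pics/s1.png

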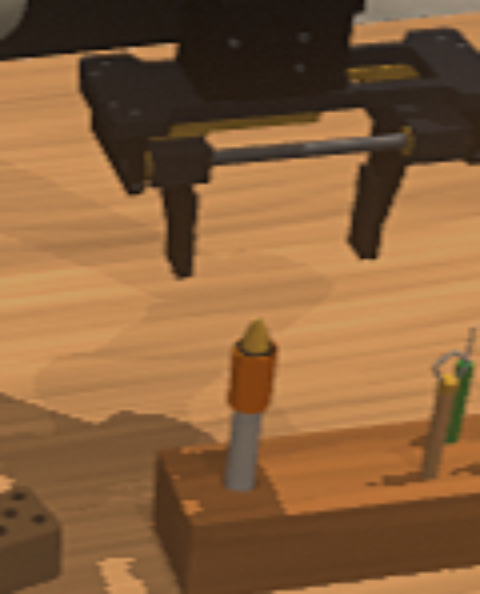

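```bash
python3 -m jog '[[[0,0,0.005],[0,0,0]],[[0,0,0.015],[0,0,0]],[[0,0,0.03],[0,0,0]],[[0,0,0.045],[0,0,0]],[[0,0,0.06],[0,0,0]],[[0,0,0.075],[0,0,0]],[[0,0,0.088],[0,0,0]],[[0,0,0.096],[0,0,0]],[[0,0,0.1],[0,0,0]],[[0,0,0.1],[0,0,0]]]'
python3 - <<'E'
from h import *
c="scene"
p,d=r.capture(c); s=r.sense(); print(s["tcp_pos"],s["time_s"])
a,b,e,f=320,60,440,225
p2,d2=r.capture("top"); 
A=cv2.resize(p[b:f,a:e],None,fx=3.3,fy=3.3); B=cv2.resize(p2[150:260,200:310],(400,400)); B=cv2.convertScaleAbs(B,alpha=1.5)
im=np.zeros((545,796,3),np.uint8); im[:A.shape[0],:A.shape[1]]=A; im[:400,396:]=B
cv2.imwrite("pics/st2.png",im)
E
```

```text
time_s: 3.5
tcp_pos: [0.4602, 0.144, 0.1217]
ee_rot: [[0.061, 0.998, -0.002], [0.998, -0.061, -0.001], [-0.001, -0.002, -1.0]]
wrist_force: [0.6, 0.1, -0.2]
gripper_width: 0.997
[0.46077447 0.14450842 0.12247057] 3.55
```

View pics/st2.png

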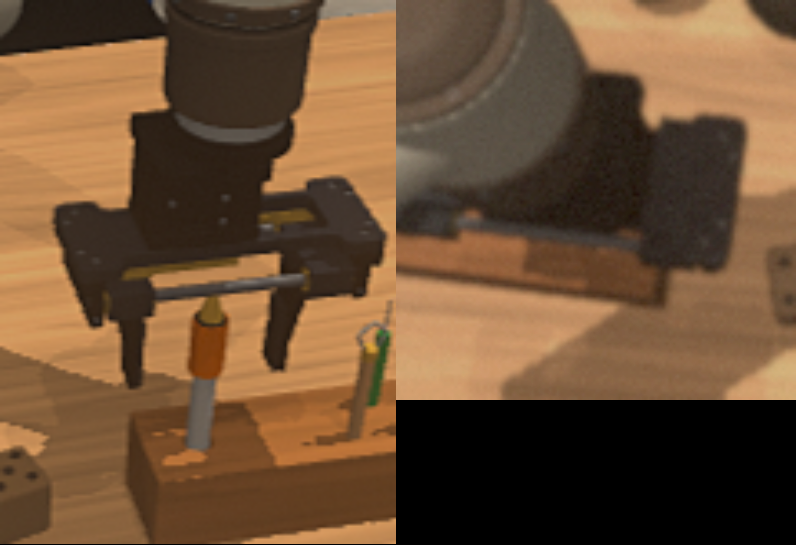

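```bash
python3 -m jog '[[[0,0,0],[0,0,0]],[[0,0,0],[0,0,0]],[[0,0,0],[0,0,0]],[[0,0,0],[0,0,0]],[[0,0,0],[0,0,0]],[[0,0,0],[0,0,0]],[[0,0,0],[0,0,0]],[[0,0,0],[0,0,0]],[[0,0,0],[0,0,0]],[[0,0,0],[0,0,0]]]' 0.0
```

```text
time_s: 4.43
tcp_pos: [0.4608, 0.1451, 0.1225]
ee_rot: [[0.06, 0.998, -0.0], [0.998, -0.06, -0.0], [-0.0, -0.0, -1.0]]
wrist_force: [-0.9, 0.1, 0.7]
gripper_width: 0.325
```

```bash
python3 -m jog '[[[0,0,0],[0,0,0]],[[0,0,0],[0,0,0]],[[0,0,0],[0,0,0]],[[0,0,0],[0,0,0]],[[0,0,0],[0,0,0]],[[0,0,0],[0,0,0]],[[0,0,-0.003],[0,0,0]],[[0,0,-0.008],[0,0,0]],[[0,0,-0.014],[0,0,0]],[[0,0,-0.02],[0,0,0]]]'
```

```text
time_s: 5.27
tcp_pos: [0.4608, 0.1451, 0.1432]
ee_rot: [[0.06, 0.998, 0.0], [0.998, -0.06, -0.0], [-0.0, 0.0, -1.0]]
wrist_force: [0.2, -0.3, -1.2]
gripper_width: 0.256
```

```bash
python3 -m jog '[[[0,0,-0.006],[0,0,0]],[[0,0,-0.015],[0,0,0]],[[0,0,-0.027],[0,0,0]],[[0,0,-0.04],[0,0,0]],[[0,0,-0.053],[0,0,0]],[[0,0,-0.066],[0,0,0]],[[0,0,-0.079],[0,0,0]],[[0,0,-0.09],[0,0,0]],[[0,0,-0.096],[0,0,0]],[[0,0,-0.099],[0,0,0]]]'
python3 - <<'E'
from h import *
p,d=r.capture("scene"); s=r.sense(); print(s["tcp_pos"],s["time_s"],s["wrist_force"])
np.save("pics/d3.npy",d);cv2.imwrite("pics/s3.png",p)
a,b,e,f=320,40,440,190
cv2.imwrite("pics/s3c.png",cv2.resize(p[b:f,a:e],None,fx=4,fy=4,interpolation=cv2.INTER_NEAREST))
x,y,z=s["tcp_pos"]
for h in(0,30,60,80,105): print(h,proj("scene",[x,y,z+.019-.125+h/1000]))
E
```

```text
time_s: 6.1
tcp_pos: [0.4612, 0.1453, 0.2431]
ee_rot: [[0.06, 0.998, 0.002], [0.998, -0.06, 0.001], [0.002, 0.002, -1.0]]
wrist_force: [-0.7, 0.3, -0.7]
gripper_width: 0.256
[0.46115196 0.14528313 0.24287734] 6.15 [ 0.50182243 -0.71838883 -1.45022571]
0 [np.float64(382.3678265158479), np.float64(165.85650962350118)]
30 [np.float64(383.62409271348315), np.float64(154.22685852628285)]
60 [np.float64(384.93010708967574), np.float64(142.13667290188033)]
80 [np.float64(385.82990001863095), np.float64(133.80700690975928)]
105 [np.float64(386.98906850970576), np.float64(123.07621980471296)]
```

View pics/s3c.png

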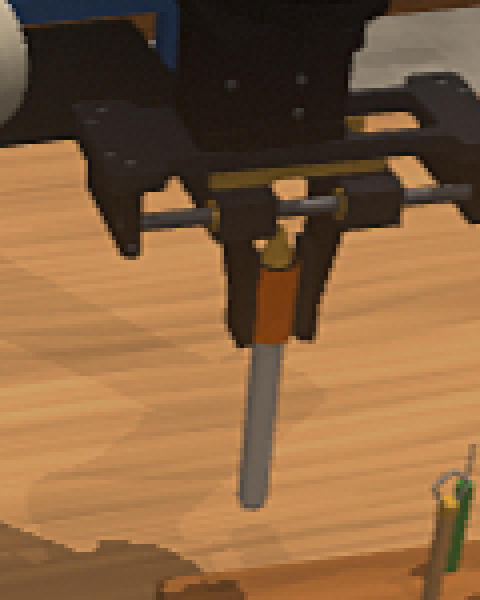

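```bash
python3 - <<'E'
from h import *
d=np.load("pics/d3.npy"); p=cv2.imread("pics/s3.png")
m=np.zeros(d.shape,bool)
rows=[]
for v in range(128,164):
    u0=382.4+(165.9-v)*(386.99-382.37)/(165.86-123.08)
    mm=m.copy(); mm[v,int(round(u0))-2:int(round(u0))+2]=1
    X,_,_=pts("scene",d,mm); X=X[abs(X[:,0]-.467)<.03]
    if len(X): rows.append(np.median(X,0))
R=np.array(rows); print(len(R),R[::4].round(4)); print(np.polyfit(R[:,2],R[:,0],1),np.polyfit(R[:,2],R[:,1],1))
E
```

```text
36 [[0.465  0.1415 0.2334]
 [0.4672 0.1414 0.2253]
 [0.465  0.1433 0.2144]
 [0.4654 0.1419 0.2054]
 [0.4658 0.1425 0.1956]
 [0.4644 0.1422 0.1854]
 [0.4664 0.1427 0.1766]
 [0.466  0.141  0.1665]
 [0.464  0.1426 0.1546]]
[-0.00791766  0.4676562 ] [-0.00152065  0.14229936]
```

```bash
python3 -m jog '[[[-0.012,0.006,0],[0,0,0]],[[-0.04,0.02,0],[0,0,0]],[[-0.076,0.038,0],[0,0,0]],[[-0.113,0.056,0],[0,0,0]],[[-0.15,0.074,0],[0,0,0]],[[-0.187,0.092,0],[0,0,0]],[[-0.224,0.11,0],[0,0,0]],[[-0.261,0.129,0],[0,0,0]],[[-0.292,0.144,0],[0,0,0]],[[-0.3087,0.1524,0],[0,0,0]]]'
python3 -m jog '[[[0,0,0],[0,0,0]],[[0,0,0],[0,0,0]],[[0,0,0],[0,0,0]],[[0,0,0.003],[0,0,0]],[[0,0,0.008],[0,0,0]],[[0,0,0.013],[0,0,0]],[[0,0,0.017],[0,0,0]],[[0,0,0.019],[0,0,0]],[[0,0,0.02],[0,0,0]],[[0,0,0.02],[0,0,0]]]'
python3 - <<'E'
from h import *
p,d=r.capture("scene"); q,e_=r.capture("top"); s=r.sense(); print(s["tcp_pos"],s["time_s"],s["wrist_force"])
cv2.imwrite("pics/s4.png",p);np.save("pics/d4.npy",d); cv2.imwrite("pics/t4.png",q)
A=cv2.resize(p[175:275,205:285],None,fx=5,fy=5,interpolation=cv2.INTER_NEAREST)
B=cv2.convertScaleAbs(cv2.resize(q[120:200,365:445],None,fx=5,fy=5,interpolation=cv2.INTER_NEAREST),alpha=1.5)
im=np.zeros((500,800,3),np.uint8); im[:,:400]=A; im[:400,400:]=B; cv2.imwrite("pics/st4.png",im)
x,y,z=s["tcp_pos"]
for h in(0,30,80): print(h,proj("scene",[x,y,z+.019-.125+h/1000]),proj("top",[x,y,z+.019-.125+h/1000]))
E
```

```text
time_s: 6.98
tcp_pos: [0.5949, -0.1757, 0.2399]
ee_rot: [[0.063, 0.998, -0.002], [0.998, -0.063, -0.0], [-0.001, -0.002, -1.0]]
wrist_force: [-0.2, 0.8, -2.1]
gripper_width: 0.255
time_s: 7.82
tcp_pos: [0.5944, -0.172, 0.2212]
ee_rot: [[0.06, 0.998, -0.001], [0.998, -0.06, 0.0], [-0.0, -0.001, -1.0]]
wrist_force: [0.5, -0.0, -1.3]
gripper_width: 0.253
[ 0.59462163 -0.1721401   0.22171857] 7.9167 [ 0.8195476  -0.37701261 -1.26266829]
0 [np.float64(241.88183730973304), np.float64(244.43135381978482)] [np.float64(404.07311612605196), np.float64(156.82300858209422)]
30 [np.float64(240.1452003833046), np.float64(232.50551032420722)] [np.float64(407.01961591270157), np.float64(152.33129720058741)]
80 [np.float64(237.0669054051281), np.float64(211.36622462535075)] [np.float64(412.4257403526665), np.float64(144.09007797944372)]
```

View pics/st4.png

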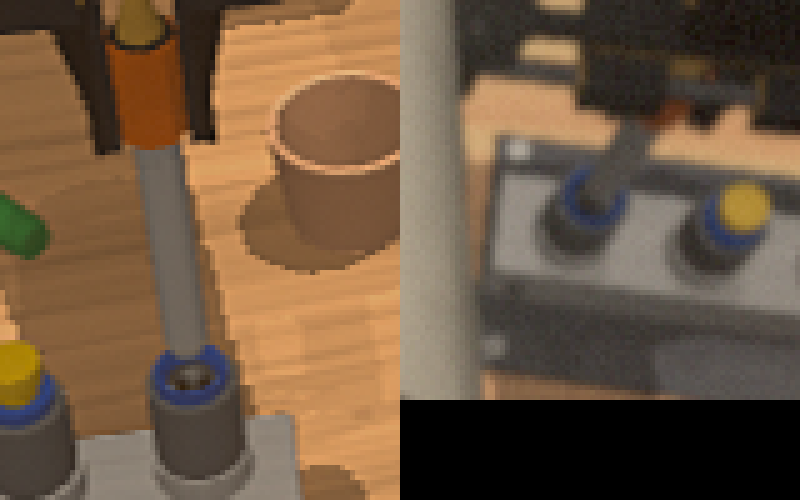

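```bash
python3 -m jog '[[[0,0,0.002],[0,0,0]],[[0,0,0.004],[0,0,0]],[[0,0,0.006],[0,0,0]],[[0,0,0.008],[0,0,0]],[[0,0,0.01],[0,0,0]],[[0,0,0.011],[0,0,0]],[[0,0,0.012],[0,0,0]],[[0,0,0.013],[0,0,0]],[[0,0,0.014],[0,0,0]],[[0,0,0.015],[0,0,0]]]'
python3 - <<'E'
from h import *
p,d=r.capture("scene"); q,e_=r.capture("top"); s=r.sense(); print(s["tcp_pos"],s["time_s"],s["wrist_force"],s["moment"])
A=cv2.resize(p[175:275,205:285],None,fx=5,fy=5,interpolation=cv2.INTER_NEAREST)
B=cv2.convertScaleAbs(cv2.resize(q[120:200,365:445],None,fx=5,fy=5,interpolation=cv2.INTER_NEAREST),alpha=1.5)
im=np.zeros((500,800,3),np.uint8); im[:,:400]=A; im[:400,400:]=B; cv2.imwrite("pics/st5.png",im)
E
```

```text
time_s: 8.75
tcp_pos: [0.5945, -0.1722, 0.2065]
ee_rot: [[0.06, 0.998, 0.0], [0.998, -0.06, -0.0], [0.0, 0.0, -1.0]]
wrist_force: [0.5, 0.2, -1.8]
gripper_width: 0.257
[ 0.59440275 -0.17211336  0.20635085] 8.85 [-0.17791214 -0.57515221 -1.76493957] [-0.05137802 -0.02044637 -0.02606365]
```

View pics/st5.png

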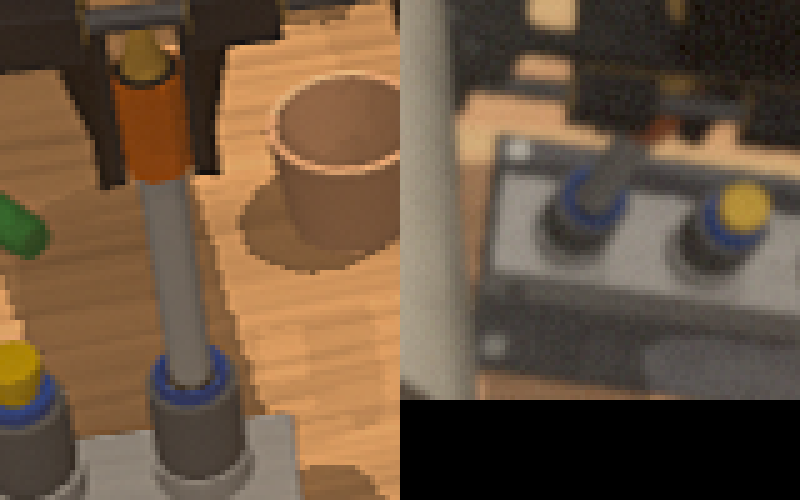

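```bash
python3 -m jog '[[[0.001,0,0.0005],[0,0,0]],[[0.001,0,0.001],[0,0,0]],[[0.001,0,0.0015],[0,0,0]],[[0.001,0,0.002],[0,0,0]],[[0.001,0,0.0025],[0,0,0]],[[0.001,0,0.003],[0,0,0]],[[0.001,0,0.0035],[0,0,0]],[[0.001,0,0.004],[0,0,0]],[[0.001,0,0.0045],[0,0,0]],[[0.001,0,0.005],[0,0,0]]]'
python3 -c "
from station import r;s=r.sense();print(s['wrist_force'],s['moment'])"
```

```text
time_s: 9.68
tcp_pos: [0.5946, -0.1711, 0.2015]
ee_rot: [[0.06, 0.998, -0.0], [0.998, -0.06, 0.0], [0.0, -0.0, -1.0]]
wrist_force: [-0.3, -0.8, -1.3]
gripper_width: 0.258
[-0.25216281 -0.75203044 -1.31434976] [-0.03927439 -0.00414362 -0.04181062]
```

```bash
python3 -m jog '[[[0,0,0.0005],[0,0,0]],[[0,0,0.001],[0,0,0]],[[0,0,0.0015],[0,0,0]],[[0,0,0.002],[0,0,0]],[[0,0,0.0025],[0,0,0]],[[0,0,0.003],[0,0,0]],[[0,0,0.0035],[0,0,0]],[[0,0,0.004],[0,0,0]],[[0,0,0.0045],[0,0,0]],[[0,0,0.005],[0,0,0]]]'
python3 -c "
from station import r;s=r.sense();print(s['wrist_force'],s['moment'])"
```

```text
time_s: 10.52
tcp_pos: [0.5946, -0.1712, 0.1967]
ee_rot: [[0.06, 0.998, 0.0], [0.998, -0.06, -0.0], [-0.0, 0.0, -1.0]]
wrist_force: [0.5, -0.9, 0.3]
gripper_width: 0.253
[ 0.49508937 -0.85340281  0.31437702] [-0.25032622 -0.01372923 -0.00973593]
```

```bash
python3 -m jog '[[[0,0,0.0005],[0,0,0]],[[0,0,0.001],[0,0,0]],[[0,0,0.0015],[0,0,0]],[[0,0,0.002],[0,0,0]],[[0,0,0.0025],[0,0,0]],[[0,0,0.003],[0,0,0]],[[0,0,0.0035],[0,0,0]],[[0,0,0.004],[0,0,0]],[[0,0,0.0045],[0,0,0]],[[0,0,0.005],[0,0,0]]]'
python3 -c "
from station import r;s=r.sense();print(s['wrist_force'],s['moment'])"
```

```text
time_s: 11.35
tcp_pos: [0.5949, -0.1714, 0.192]
ee_rot: [[0.06, 0.998, 0.001], [0.998, -0.06, -0.001], [-0.001, 0.001, -1.0]]
wrist_force: [0.5, -1.2, 5.8]
gripper_width: 0.255
[ 0.49076243 -1.23564139  5.79118341] [-0.53108958 -0.07639001 -0.04955346]
```

```bash
python3 -m jog '[[[0,0,0.0005],[0,0,0]],[[0,0,0.001],[0,0,0]],[[0,0,0.0015],[0,0,0]],[[0,0,0.002],[0,0,0]],[[0,0,0.0025],[0,0,0]],[[0,0,0.003],[0,0,0]],[[0,0,0.0035],[0,0,0]],[[0,0,0.004],[0,0,0]],[[0,0,0.0045],[0,0,0]],[[0,0,0.005],[0,0,0]]]'
python3 - <<'E'
from h import *
p,d=r.capture("scene"); s=r.sense();print(s['wrist_force'],s['moment'],s["tcp_pos"])
cv2.imwrite("pics/s6.png",cv2.resize(p[165:275,205:285],None,fx=5,fy=5,interpolation=cv2.INTER_NEAREST))
E
```

```text
time_s: 12.18
tcp_pos: [0.5951, -0.1715, 0.188]
ee_rot: [[0.06, 0.998, 0.002], [0.998, -0.06, -0.001], [-0.001, 0.002, -1.0]]
wrist_force: [-0.7, -1.1, 5.4]
gripper_width: 0.257
[ 0.0140848  -0.89645413  5.40582932] [-0.64159881 -0.0619784   0.02758948] [ 0.59506801 -0.1714441   0.18765306]
```

View pics/s6.png

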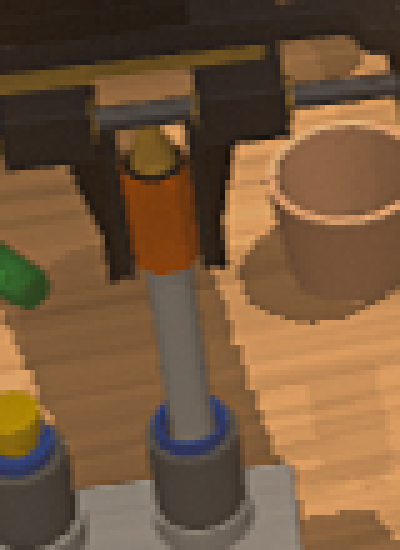

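```bash
python3 -m jog '[[[0,0,0.0002],[0,0,0]],[[0,0,0.0004],[0,0,0]],[[0,0,0.0006],[0,0,0]],[[0,0,0.0008],[0,0,0]],[[0,0,0.001],[0,0,0]],[[0,0,0.0012],[0,0,0]],[[0,0,0.0014],[0,0,0]],[[0,0,0.0016],[0,0,0]],[[0,0,0.0018],[0,0,0]],[[0,0,0.002],[0,0,0]]]'
```

```text
time_s: 13.07
tcp_pos: [0.5951, -0.1715, 0.1856]
ee_rot: [[0.06, 0.998, 0.002], [0.998, -0.06, -0.001], [-0.001, 0.002, -1.0]]
wrist_force: [0.3, -0.7, 6.8]
gripper_width: 0.254
```

```bash
python3 -m jog '[[[0,0,0.0002],[0,0,0]],[[0,0,0.0004],[0,0,0]],[[0,0,0.0006],[0,0,0]],[[0,0,0.0008],[0,0,0]],[[0,0,0.001],[0,0,0]],[[0,0,0.0012],[0,0,0]],[[0,0,0.0014],[0,0,0]],[[0,0,0.0016],[0,0,0]],[[0,0,0.0018],[0,0,0]],[[0,0,0.0018],[0,0,0]]]'
```

```text
time_s: 13.9
tcp_pos: [0.5951, -0.1714, 0.1837]
ee_rot: [[0.06, 0.998, 0.002], [0.998, -0.06, -0.001], [-0.001, 0.002, -1.0]]
wrist_force: [0.3, -1.3, 5.8]
gripper_width: 0.254
```

```bash
python3 -m jog '[[[0,0,0.0002],[0,0,0]],[[0,0,0.0004],[0,0,0]],[[0,0,0.0006],[0,0,0]],[[0,0,0.0008],[0,0,0]],[[0,0,0.001],[0,0,0]],[[0,0,0.0012],[0,0,0]],[[0,0,0.0014],[0,0,0]],[[0,0,0.0016],[0,0,0]],[[0,0,0.0016],[0,0,0]],[[0,0,0.0016],[0,0,0]]]'
```

```text
time_s: 14.73
tcp_pos: [0.595, -0.1714, 0.1821]
ee_rot: [[0.06, 0.998, 0.002], [0.998, -0.06, -0.001], [-0.001, 0.002, -1.0]]
wrist_force: [-0.1, -1.8, 5.4]
gripper_width: 0.257
```

```bash
python3 -m jog '[[[0,0,0.0002],[0,0,0]],[[0,0,0.0004],[0,0,0]],[[0,0,0.0006],[0,0,0]],[[0,0,0.0008],[0,0,0]],[[0,0,0.001],[0,0,0]],[[0,0,0.0012],[0,0,0]],[[0,0,0.0014],[0,0,0]],[[0,0,0.0016],[0,0,0]],[[0,0,0.0016],[0,0,0]],[[0,0,0.0016],[0,0,0]]]'
```

```text
time_s: 15.57
tcp_pos: [0.5951, -0.1715, 0.1807]
ee_rot: [[0.06, 0.998, 0.002], [0.998, -0.06, -0.001], [-0.001, 0.002, -1.0]]
wrist_force: [-0.9, -1.3, 5.9]
gripper_width: 0.255
```

```bash
python3 -m jog '[[[0,0,0.0002],[0,0,0]],[[0,0,0.0004],[0,0,0]],[[0,0,0.0006],[0,0,0]],[[0,0,0.0008],[0,0,0]],[[0,0,0.001],[0,0,0]],[[0,0,0.0012],[0,0,0]],[[0,0,0.0014],[0,0,0]],[[0,0,0.0016],[0,0,0]],[[0,0,0.0016],[0,0,0]],[[0,0,0.0016],[0,0,0]]]'
```

```text
time_s: 16.4
tcp_pos: [0.5951, -0.1714, 0.1789]
ee_rot: [[0.059, 0.998, 0.002], [0.998, -0.059, -0.001], [-0.001, 0.002, -1.0]]
wrist_force: [1.0, -1.3, 5.6]
gripper_width: 0.253
```

```bash
python3 -m jog '[[[0,0,0.0002],[0,0,0]],[[0,0,0.0004],[0,0,0]],[[0,0,0.0006],[0,0,0]],[[0,0,0.0008],[0,0,0]],[[0,0,0.001],[0,0,0]],[[0,0,0.0012],[0,0,0]],[[0,0,0.0014],[0,0,0]],[[0,0,0.0016],[0,0,0]],[[0,0,0.0016],[0,0,0]],[[0,0,0.0016],[0,0,0]]]'
```

```text
time_s: 17.23
tcp_pos: [0.595, -0.1715, 0.1773]
ee_rot: [[0.06, 0.998, 0.002], [0.998, -0.06, -0.001], [-0.001, 0.002, -1.0]]
wrist_force: [-0.3, -1.5, 5.1]
gripper_width: 0.254
```

```bash
python3 -m jog '[[[0,0,0.0002],[0,0,0]],[[0,0,0.0004],[0,0,0]],[[0,0,0.0006],[0,0,0]],[[0,0,0.0008],[0,0,0]],[[0,0,0.001],[0,0,0]],[[0,0,0.0012],[0,0,0]],[[0,0,0.0014],[0,0,0]],[[0,0,0.0016],[0,0,0]],[[0,0,0.0016],[0,0,0]],[[0,0,0.0016],[0,0,0]]]'
```

```text
time_s: 18.07
tcp_pos: [0.595, -0.1714, 0.1756]
ee_rot: [[0.06, 0.998, 0.002], [0.998, -0.06, -0.001], [-0.001, 0.002, -1.0]]
wrist_force: [-1.2, -1.7, 5.7]
gripper_width: 0.257
```

```bash
python3 -m jog '[[[0,0,0.0002],[0,0,0]],[[0,0,0.0004],[0,0,0]],[[0,0,0.0006],[0,0,0]],[[0,0,0.0008],[0,0,0]],[[0,0,0.001],[0,0,0]],[[0,0,0.0012],[0,0,0]],[[0,0,0.0014],[0,0,0]],[[0,0,0.0016],[0,0,0]],[[0,0,0.0016],[0,0,0]],[[0,0,0.0016],[0,0,0]]]'
```

```text
time_s: 18.9
tcp_pos: [0.595, -0.1714, 0.1739]
ee_rot: [[0.06, 0.998, 0.001], [0.998, -0.06, -0.001], [-0.001, 0.001, -1.0]]
wrist_force: [0.9, -0.7, 5.0]
gripper_width: 0.258
```

```bash
python3 -m jog '[[[0,0,0.0002],[0,0,0]],[[0,0,0.0004],[0,0,0]],[[0,0,0.0006],[0,0,0]],[[0,0,0.0008],[0,0,0]],[[0,0,0.001],[0,0,0]],[[0,0,0.0012],[0,0,0]],[[0,0,0.0014],[0,0,0]],[[0,0,0.0016],[0,0,0]],[[0,0,0.0016],[0,0,0]],[[0,0,0.0016],[0,0,0]]]'
```

```text
time_s: 19.73
tcp_pos: [0.5951, -0.1715, 0.1726]
ee_rot: [[0.059, 0.998, 0.002], [0.998, -0.059, -0.001], [-0.001, 0.002, -1.0]]
wrist_force: [-0.5, -1.2, 6.3]
gripper_width: 0.254
```

```bash
python3 -m jog '[[[0,0,0.0002],[0,0,0]],[[0,0,0.0004],[0,0,0]],[[0,0,0.0006],[0,0,0]],[[0,0,0.0008],[0,0,0]],[[0,0,0.001],[0,0,0]],[[0,0,0.0012],[0,0,0]],[[0,0,0.0014],[0,0,0]],[[0,0,0.0014],[0,0,0]],[[0,0,0.0014],[0,0,0]],[[0,0,0.0014],[0,0,0]]]'
```

```text
time_s: 20.57
tcp_pos: [0.5954, -0.1716, 0.1723]
ee_rot: [[0.059, 0.998, 0.003], [0.998, -0.059, -0.001], [-0.001, 0.003, -1.0]]
wrist_force: [-0.6, -0.7, 9.1]
gripper_width: 0.258
```

```bash
python3 -m jog '[[[0,0,0.0002],[0,0,0]],[[0,0,0.0004],[0,0,0]],[[0,0,0.0006],[0,0,0]],[[0,0,0.0008],[0,0,0]],[[0,0,0.001],[0,0,0]],[[0,0,0.001],[0,0,0]],[[0,0,0.001],[0,0,0]],[[0,0,0.001],[0,0,0]],[[0,0,0.001],[0,0,0]],[[0,0,0.001],[0,0,0]]]'
python3 - <<'E'
from h import *
p,d=r.capture("scene"); s=r.sense();print(s['wrist_force'],s['moment'],s["tcp_pos"])
cv2.imwrite("pics/s7.png",cv2.resize(p[165:275,205:285],None,fx=5,fy=5,interpolation=cv2.INTER_NEAREST))
E
```

```text
time_s: 21.4
tcp_pos: [0.5957, -0.1717, 0.1721]
ee_rot: [[0.059, 0.998, 0.004], [0.998, -0.059, -0.002], [-0.001, 0.004, -1.0]]
wrist_force: [-1.6, 0.1, 11.4]
gripper_width: 0.259
[-0.96346691 -1.02319193 12.03591033] [-0.21363755  0.48869711 -0.02659293] [ 0.59562633 -0.17167847  0.17210138]
```

View pics/s7.png

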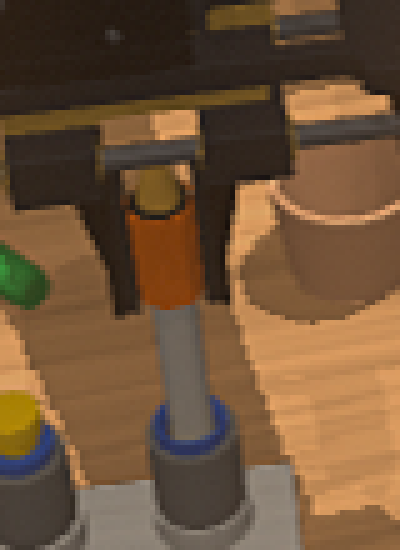

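```bash
python3 -m jog '[[[0,0,-0.0005],[0,0,0]],[[0,0,-0.001],[0,0,0]],[[0,0,-0.0015],[0,0,0]],[[0,0,-0.002],[0,0,0]],[[0,0,-0.0025],[0,0,0]],[[0,0,-0.003],[0,0,0]],[[0,0,-0.0035],[0,0,0]],[[0,0,-0.004],[0,0,0]],[[0,0,-0.004],[0,0,0]],[[0,0,-0.004],[0,0,0]]]'
```

```text
time_s: 22.28
tcp_pos: [0.5945, -0.1712, 0.1724]
ee_rot: [[0.06, 0.998, -0.0], [0.998, -0.06, 0.0], [0.0, -0.0, -1.0]]
wrist_force: [1.3, -3.1, -1.0]
gripper_width: 0.252
```

```bash
python3 -m jog '[[[0,0,-0.0003],[0,0,0]],[[0,0,-0.0006],[0,0,0]],[[0,0,-0.0009],[0,0,0]],[[0,0,-0.0012],[0,0,0]],[[0,0,-0.0015],[0,0,0]],[[0,0,-0.0015],[0,0,0]],[[0,0,-0.0015],[0,0,0]],[[0,0,-0.0015],[0,0,0]],[[0,0,-0.0015],[0,0,0]],[[0,0,-0.0015],[0,0,0]]]'
```

```text
time_s: 23.12
tcp_pos: [0.5939, -0.171, 0.1742]
ee_rot: [[0.06, 0.998, -0.002], [0.998, -0.06, 0.0], [0.0, -0.002, -1.0]]
wrist_force: [1.2, -3.2, -9.5]
gripper_width: 0.253
```

```bash
python3 -m jog '[[[0,0,-0.0002],[0,0,0]],[[0,0,-0.0004],[0,0,0]],[[0,0,-0.0006],[0,0,0]],[[0,0,-0.0008],[0,0,0]],[[0,0,-0.001],[0,0,0]],[[0,0,-0.001],[0,0,0]],[[0,0,-0.001],[0,0,0]],[[0,0,-0.001],[0,0,0]],[[0,0,-0.001],[0,0,0]],[[0,0,-0.001],[0,0,0]]]'
python3 - <<'E'
from h import *
p,d=r.capture("scene"); s=r.sense();print(s['wrist_force'],s['moment'],s["tcp_pos"])
cv2.imwrite("pics/s8.png",cv2.resize(p[165:275,205:285],None,fx=5,fy=5,interpolation=cv2.INTER_NEAREST))
E
```

```text
time_s: 23.95
tcp_pos: [0.5943, -0.1711, 0.1754]
ee_rot: [[0.06, 0.998, -0.001], [0.998, -0.06, 0.0], [0.0, -0.001, -1.0]]
wrist_force: [1.0, -2.9, -9.8]
gripper_width: 0.253
[  0.99039537  -2.44770974 -10.44963811] [-1.01172184e+00 -2.80971889e-01  9.15362196e-04] [ 0.5943007  -0.17108129  0.17546555]
```

View pics/s8.png

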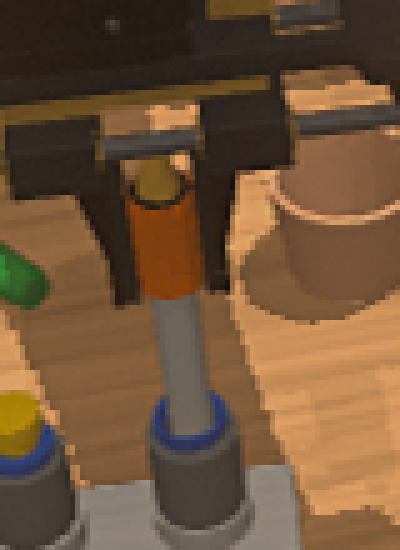

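```bash
python3 -m jog '[[[0,0,-0.0002],[0,0,0]],[[0,0,-0.0004],[0,0,0]],[[0,0,-0.0006],[0,0,0]],[[0,0,-0.0008],[0,0,0]],[[0,0,-0.0008],[0,0,0]],[[0,0,-0.0008],[0,0,0]],[[0,0,-0.0008],[0,0,0]],[[0,0,-0.0008],[0,0,0]],[[0,0,-0.0008],[0,0,0]],[[0,0,-0.0008],[0,0,0]]]'
python3 - <<'E'
from h import *
p,d=r.capture("scene"); s=r.sense();print(s['wrist_force'],s['moment'],s["tcp_pos"])
a=cv2.imread("pics/s7.png");b=cv2.resize(p[165:275,205:285],None,fx=5,fy=5,interpolation=cv2.INTER_NEAREST)
cv2.imwrite("pics/s9.png",np.hstack([a,b]))
E
```

```text
time_s: 24.83
tcp_pos: [0.5943, -0.1711, 0.176]
ee_rot: [[0.06, 0.998, -0.001], [0.998, -0.06, 0.0], [0.0, -0.001, -1.0]]
wrist_force: [1.5, -3.3, -15.0]
gripper_width: 0.255
[  1.21486312  -3.33379934 -14.40708361] [-1.14879245 -0.46669059  0.03412673] [ 0.59425425 -0.17105377  0.17601347]
```

View pics/s9.png

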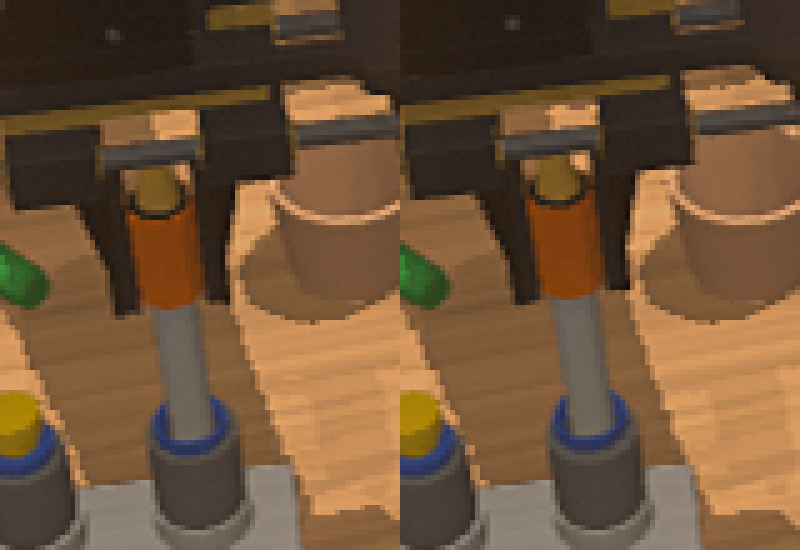

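```bash
python3 -m jog '[[[0,0,0.0003],[0,0,0]],[[0,0,0.0006],[0,0,0]],[[0,0,0.0009],[0,0,0]],[[0,0,0.0012],[0,0,0]],[[0,0,0.0012],[0,0,0]],[[0,0,0.0012],[0,0,0]],[[0,0,0.0012],[0,0,0]],[[0,0,0.0012],[0,0,0]],[[0,0,0.0012],[0,0,0]],[[0,0,0.0012],[0,0,0]]]'
```

```text
time_s: 25.72
tcp_pos: [0.5947, -0.1712, 0.1758]
ee_rot: [[0.06, 0.998, 0.001], [0.998, -0.06, -0.0], [-0.0, 0.001, -1.0]]
wrist_force: [-0.8, -2.6, -7.4]
gripper_width: 0.254
```

```bash
python3 -m jog '[[[0,0,0.0003],[0,0,0]],[[0,0,0.0006],[0,0,0]],[[0,0,0.0008],[0,0,0]],[[0,0,0.0008],[0,0,0]],[[0,0,0.0008],[0,0,0]],[[0,0,0.0008],[0,0,0]],[[0,0,0.0008],[0,0,0]],[[0,0,0.0008],[0,0,0]],[[0,0,0.0008],[0,0,0]],[[0,0,0.0008],[0,0,0]]]'
python3 -m jog '[[[0,0,0],[0,0,0]],[[0,0,0],[0,0,0]],[[0,0,0],[0,0,0]],[[0,0,0],[0,0,0]],[[0,0,0],[0,0,0]],[[0,0,0],[0,0,0]],[[0,0,0],[0,0,0]],[[0,0,0],[0,0,0]],[[0,0,0],[0,0,0]],[[0,0,0],[0,0,0]]]' 0.06
python3 - <<'E'
from h import *
p,d=r.capture("scene"); q,d=r.capture("top"); s=r.sense();print(s['wrist_force'],s['moment'],s["tcp_pos"],s["gripper_width"])
b=cv2.resize(p[165:275,205:285],None,fx=5,fy=5,interpolation=cv2.INTER_NEAREST)
B=cv2.convertScaleAbs(cv2.resize(q[100:210,365:445],None,fx=5,fy=5,interpolation=cv2.INTER_NEAREST),alpha=1.5)
cv2.imwrite("pics/s10.png",np.hstack([b,B]))
E
```

```text
time_s: 26.55
tcp_pos: [0.5951, -0.1713, 0.1752]
ee_rot: [[0.06, 0.998, 0.002], [0.998, -0.06, -0.001], [-0.0, 0.002, -1.0]]
wrist_force: [-0.8, -0.9, 0.8]
gripper_width: 0.257
time_s: 27.38
tcp_pos: [0.5946, -0.1711, 0.1744]
ee_rot: [[0.06, 0.998, 0.0], [0.998, -0.06, 0.0], [0.0, 0.0, -1.0]]
wrist_force: [0.7, -0.0, 0.3]
gripper_width: 0.687
[-0.74602172 -0.37550522  0.0929475 ] [ 0.03415307 -0.06296103 -0.03577316] [ 0.59453536 -0.17114781  0.17443458] 0.6897387093442032
```

View pics/s10.png

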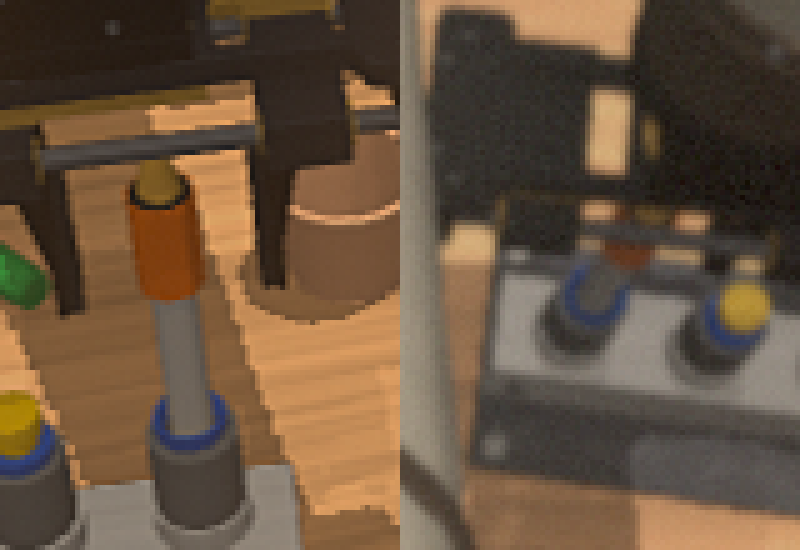

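```bash
python3 - <<'E'
import cv2,numpy as np
I={"in_s6":cv2.imread("pics/s6.png"),"in":cv2.imread("pics/s7.png"),"part":cv2.imread("pics/s8.png"),"full":cv2.imread("pics/s9.png")[:,400:],"now":cv2.imread("pics/s10.png")[:,:400]}
for n,a in I.items():
    a=a[2::5,2::5].astype(float)
    w=np.clip(a[...,0]-a[...,2]-25,0,None); w[:76]=0; w[:,:29]=0; w[:,49:]=0
    col=w[:,34:44]; v=np.arange(len(w)); print(n,(w*v[:,None]).sum()/w.sum(), (col[86:]*v[86:,None]).sum()/col[86:].sum(), w.sum())
    g=a[:,40-3:40+3].mean(1); print("  ",g[80:100,0].round().astype(int))
    o=(a[...,2]-a[...,0]>90)[:70,25:42]; print("   sleeve bottom",[int(np.nonzero(o[:,c])[0].max()) for c in range(4,12)])
E
```

```text
in_s6 85.77283950617284 88.51544401544402 1215.0
   [ 87  86  86  84  84  84  89  95 102  87  85  73  62  55  56  56  56  57
  56  57]
   sleeve bottom [53, 53, 54, 54, 54, 53, 53, 53]
in 85.7863453815261 88.49905838041431 1245.0
   [ 87  86  85  84  84  83  88  94 101  86  85  73  62  56  56  57  56  56
  56  57]
   sleeve bottom [60, 60, 60, 61, 61, 61, 60, 60]
part 84.79246794871794 87.65495867768595 1248.0
   [ 84  86  85  84  83  90  95 101  86  84  71  70  62  55  56  56  56  57
  56  57]
   sleeve bottom [58, 58, 58, 59, 59, 59, 58, 58]
full 84.776886035313 87.71848739495799 1246.0
   [ 85  86  86  84  84  90  94 100  87  83  71  71  62  56  56  57  56  56
  56  56]
   sleeve bottom [58, 58, 58, 59, 59, 58, 58, 58]
now 84.7846889952153 87.64897959183673 1254.0
   [ 85  85  85  83  83  89  96 101  87  84  72  70  62  56  56  56  56  57
  56  57]
   sleeve bottom [58, 59, 59, 59, 59, 59, 59, 59]
```

```bash
python3 -m jog '[[[0,0,-0.003],[0,0,0]],[[0,0,-0.01],[0,0,0]],[[0,0,-0.02],[0,0,0]],[[0,0,-0.032],[0,0,0]],[[0,0,-0.044],[0,0,0]],[[0,0,-0.056],[0,0,0]],[[0,0,-0.068],[0,0,0]],[[0,0,-0.078],[0,0,0]],[[0,0,-0.084],[0,0,0]],[[0,0,-0.086],[0,0,0]]]' 0.087
python3 -m jog '[[[0,0,0],[0,0,0]],[[0,0,0],[0,0,0]],[[0,0,0],[0,0,0]],[[0,0,0],[0,0,0]],[[0,0,0],[0,0,0]],[[0,0,0],[0,0,0]],[[0,0,0],[0,0,0]],[[0,0,0],[0,0,0]],[[0,0,0],[0,0,0]],[[0,0,0],[0,0,0]]]'
python3 - <<'E'
from h import *
p,d=r.capture("scene"); s=r.sense();print(s['wrist_force'],s["tcp_pos"],s["time_s"])
cv2.imwrite("pics/s11.png",p)
a=p[165:275,205:285].astype(float)
w=np.clip(a[...,0]-a[...,2]-25,0,None); w[:76]=0; w[:,:29]=0; w[:,49:]=0
print((w*np.arange(110)[:,None]).sum()/w.sum())
for z in(.066,.09,.166+.025-.02,.229): print(z,proj("scene",[.5948,-.1712,z]))
E
```

```text
time_s: 28.32
tcp_pos: [0.5951, -0.1712, 0.2624]
ee_rot: [[0.06, 0.998, 0.003], [0.998, -0.06, -0.0], [-0.0, 0.003, -1.0]]
wrist_force: [0.3, 0.1, -0.9]
gripper_width: 1.0
time_s: 29.15
tcp_pos: [0.5945, -0.1711, 0.2604]
ee_rot: [[0.06, 0.998, -0.0], [0.998, -0.06, 0.0], [0.0, -0.0, -1.0]]
wrist_force: [-0.7, -0.0, -0.4]
gripper_width: 1.001
[ 0.23507548 -0.37417793  0.15495787] [ 0.59456693 -0.17115136  0.26046054] 29.2
84.71569595261599
0.066 [np.float64(245.11163380489893), np.float64(263.0339019129101)]
0.09 [np.float64(243.83593568063884), np.float64(254.21052280370398)]
0.171 [np.float64(239.17835454727725), np.float64(221.99631531212276)]
0.229 [np.float64(235.46515987215503), np.float64(196.31396640697585)]
```

View pics/s11.png

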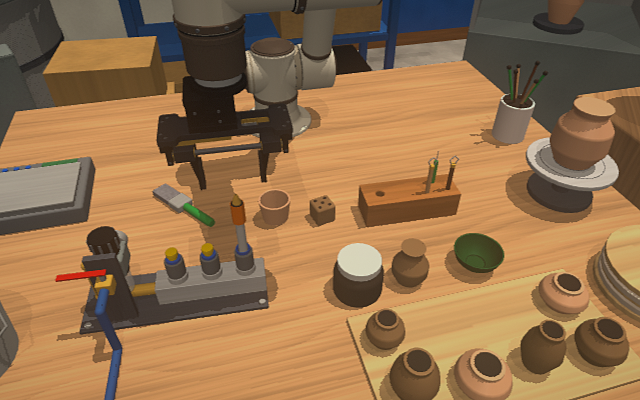

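Pipe stands in the outlet (nozzle at (236,196), as predicted for upright), the collet is out, the gripper is clear and the bystanders are where they were. Handing in.

```bash
python3 -c "
from station import r; print(r.finish_job())"
```

```text
the job is handed in; nothing more can be done
None
```

The pipe is in the free outlet with the collet drawn out. I handed the job in after about 29 s, inside the 40 s limit; no verdict was reported.

- **Pushing home:** I gripped the orange sleeve, lifted the pipe out of the tool block and lowered it past the seal. It bottomed about 40 mm below the mouth. The wrist read about 12 N there, roughly 6 N of it on the stop.
- **Drawing back:** I pulled up until the collet reached its hard stop, at a pull of about 13.5 N. I then eased the load off to near zero, opened the gripper and backed off straight up.
- **Last checks:** The blue ring showed about 1 pixel higher than before the pull, and it stayed there after release, so the collet is still out. The nozzle appears where an upright pipe should put it. The gripper is clear, with the wrist force near zero, and the bystanders look unmoved.
- **Less certain:**
  - While I eased the load off, the fingers sank about 0.5–1 mm. The pipe may therefore sit slightly lower than at full pull, but the collet did not move visibly.
  - Before insertion the two cameras disagreed by about 2.5 mm on how far the outlet sat sideways (along y) from the pipe. I shifted 1 mm toward the scene camera's reading. The pipe entered with little side force, about 1 N, rising to about 3 N during the pull.

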